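# Index the filter viewer to its third stop

## Robot

A 6-joint arm with a two-finger parallel gripper is mounted at the origin on a cart in front of the work surface, level with it; the furniture and walls round the work are solid. World frame = base frame: x ahead of the robot, y to its left, z up, the work surface at z = 0. Lengths are in mm, angles in rad, forces in N, time in s.
With the tool pointing down it reaches from about 275 to 750 mm from the base axis. Payload 10.2 kg.
Tool frame: the origin (TCP) lies between the finger pads; the fingertips stand 17 mm ahead of it and the grasp point (between the pads) lies 2 mm behind it; z points along the fingers, y is the line along which they close (so a half turn about z gives the same grasp; the last joint's range is limited). The gripper opens to 85 mm and grips with 20 to 120 N. Pads are 22 mm wide; open, the fingers measure 114 mm over their backs; the gripper's body (76 mm by 85 mm) begins 54 mm behind the grasp point. The pads swing forward as they close: fully open they stand 13 mm farther back than shut.
Start: joints at [-1.431, 0.313, 1.498, -0, 1.331, -0.223], TCP at [186.307, -490.837, 248.294] pointing down, gripper open.
Joint ranges: [-2.94, 2.94], [-0.97, 2.17], [0.19, 2.56], [-1.23, 4.37], [0.02, 3.11], [-2.88, 2.88]. Speed limits (rad/s): [2.39, 2.39, 3.01, 3.14, 3.14, 3.14].

## Interface

Orientations are given as a unit quaternion [w, x, y, z].
In Python, from rig import * gives the robot as it stands.
- The arm moves only by the tool step_arm, never from a script. Its argument "commands" is text: rows parted by semicolons, each of 7 numbers parted by spaces: the opening, from 0 (shut) to 1 (fully open), then the shift along the tool's x, y, z in cm, then the turn, a rotation vector about the tool's x, y, z in rad. In form: hand x y z rx ry rz; .... A call has 1 to 20 rows; each row is the pose to reach, as a shift and turn from the pose commanded when the call began, along the tool's axes at that moment; what a row does not reach only later rows make up. A row lasts 1/12 s, in which the tool goes at most 41.7 mm and 7.16 degrees, less where a joint would pass 70% of its speed; a pose out of reach is approached as far as the arm can. A call with a gripper value outside its range is refused whole. The fingers move at their own pace and stop on an object; "newtons" is the grip in N (left out, the last holds). Time passes only in rows, so rows that repeat a pose let the fingers close. It gives the time, the measured TCP pose, the force, the opening and the grip force at its end, in the units of the state.
- sense(): the state, without advancing time (a new reading comes with each control period).
- capture(name): name is "scene" or "top" or "wrist"; returns the picture (384x512x3 uint8, red, green, blue); there is no depth.
- camera_model(name): a dict with "mtx" (3x3 intrinsics, pixels), "eye" and "rotation" of the camera in the world. Camera axes: x right, y down, z forward; pixel columns grow to the right and rows downward; lengths in mm; the calibration is good to about 2 mm. The wrist camera is an equidistant fisheye: a pixel r from the principal point sees the ray r / f radians off the axis. A picture is of the moment at which its call begins: read the wrist's pose just before it. camera_model takes no time and is no camera call; for the wrist camera it gives the pose at the moment of the call.
- finish_job(): hands the job in; it is judged then, once.
Trained networks look in the newest picture that a camera, given by its name, has taken for a name from the list of things; names that differ only in an ending like _2 or _b are one class to them, and where a whole thing is asked for, a point or a joint stands for the part that bears it (a point fixed in the world has none). Each returns a list of dicts, best first, with "score" (0 to 1); they miss things now and then, are a little off and sometimes report something else, mostly with a low value. They report only what shows in the picture. A call takes as long as a camera call.
- search_frame(camera, label): "rect" ([centre column, centre row, width, height] in pixels, round what is visible of it).
- trace(camera, label): "mask" (384x512 bool, what is visible of it) and "rect" ([centre column, centre row, width, height] in pixels, round what is visible of it).
- spot_point(camera, label): "xy" ([column, row] in pixels: a listed point, or the origin of a listed thing).
The state is a dict: "time_s": time; "joints": joint angles; "dq": joint speeds; "tau": joint torques, N m; "eef_pos": TCP position; "ee_rot": TCP orientation; "force": force on the tool from outside, world axes, zero at the start; "wrist_torque": the same for the moment, N m; "grip_width": opening from 0.0 (shut) to 1.0 (fully open); "grip_force": force on a finger pad.
Only numpy, scipy, OpenCV 4.12 (cv2) and the standard library are available. Lean on these libraries where they do the work, as an engineer would, in place of code of your own. Each camera call takes 0.05 s, during which the arm holds its last target. There are 200 camera calls.

## Task

Bring the filter viewer to its third filter: first slide the dish carriage by its orange tab along the track, under the filter wheel, until it is fully home against the stop. Then take the black bar knob, turn the wheel anticlockwise all the way back to its end stop, and from there turn it clockwise, counting three clicks, until it sits in the third stop, without ever going on to the fourth. Finish while still gripping the knob and holding the wheel still in that third stop; leave the bottle, flask and timer alone.

Things in the scene. Friction and masses are not known exactly. Their poses are not given: they have to be found in the camera images.
- viewer: White flat base, 180 (x) x 360 (y) x 12 mm, fixed to the worktop; origin at the centre of its underside, z up. A straight track runs along its y at x = -38 mm between two aluminium rails (tops 25 mm above the worktop). The wheel's axis stands at x 20, y 80 mm; a grey post 68 mm high with a red index mark stands 83 mm to +x of that axis.
- carriage_slide (a joint): How far the black carriage has slid towards the viewer's +y, in m: 0 fully out, 0.100 fully home against the stop. Starts at 0 to 0.03. Friction about 1.5 N, no spring: it stays where it is left.
- dish_top (a point): Centre of the top of the covered dish fixed on the carriage (60 mm wide, top 37 mm above the worktop). It passes under the wheel; with the carriage home it lies under the wheel's window, at viewer x = -38, y = 80 mm.
- tab (a point): Centre of the top face of the orange upright tab at the outer end of the carriage, 62.5 mm above the worktop; moves with the carriage, axes as the viewer's. The tab is 12 mm thick (x), 30 mm long (y, the sliding direction) and stands 42 mm high on the carriage. With the carriage home it stands at viewer x = -38, y = -60 mm.
- wheel_turn (a joint): Angle of wheel and knob, rad, growing clockwise seen from above. 0 = anticlockwise end stop (home, also a detent); stops at 0.44 (first), 0.88, 1.32 (third), 1.76 (fourth, other end). Starts in the first or second. A sprung roller makes the clicks: leaving a stop takes about 0.2 N m, falling to nothing half way; then it is pulled into the next stop. It stays in any stop.
- wheel: Aluminium filter wheel with its knob; origin on its axis 50 mm above the worktop. Disc 4 mm thick, 75 mm in radius, top 54 mm above the worktop, with five windows: clear over the dish at home, then green, blue, amber (third stop), red. Five black ticks at its rim meet the red index mark in turn, one per stop. At angle a it is turned by -a about z from the viewer's axes.
- knob_top (a point): Centre of the top of the black bar knob, on the wheel's axis, 96 mm above the worktop, turning with the wheel (same axes). The bar is 50 mm long (x), 14 mm wide (y), 32 mm high, on a collar of 18 mm radius whose top is 64 mm above the worktop. A white line on top marks the bar's -x end.
- amber_bottle: Loose brown bottle with a black cap, 60 mm wide and 140 mm high, a bystander; origin at the centre of its underside.
- flask: Loose small glass conical flask, 59 mm wide and 73 mm high (a little more with its neck), a bystander; origin at the centre of its underside.
- bench_timer: Loose white bench timer lying flat, 70 x 66 x 18 mm, a bystander; origin at the centre of its underside.

How it is judged (in metres and radians):
On the way, in this order (a step that is already met when the one before it is completed fails the run):
1. the carriage is fully home under the wheel (value of joint carriage_slide above 0.096 m), for 0.2 s.
2. the wheel has been turned back to its anticlockwise end stop (value of joint wheel_turn below 0.08 rad), for 0.1 s.
3. the wheel is in the third stop, the fingers gripping the knob (value of joint wheel_turn between 1.2 and 1.44 rad and contact force between the fingers and wheel above 3 N and distance between the grasp point and knob_top below 0.04 m), for 0.3 s.
At the end, for the whole second after the job is handed in: The carriage is home (within 4 mm of the stop), the filter wheel stands still within 0.12 rad of its third stop (1.32 rad), and the fingers still grip the bar knob with more than 3 N (grasp point within 40 mm of the knob's top) (all of step 3 and value of joint carriage_slide above 0.096 m and velocity of joint wheel_turn between -0.1 and 0.1 rad/s); the arm keeps its last pose, push and grip.
It fails at once if the wheel went past the third stop, on to the fourth (value of joint wheel_turn above 1.56 rad).
It fails at once if a bystander (bottle, flask or timer) was disturbed (distance of any of amber_bottle, flask, bench_timer from where it was at the start of the episode above 0.03 m).
It also fails if it takes over 67 s, if anything falls off the work surface, if the arm or the gripper's body presses on something with over 40 N, if the wrist force passes 120 N, or if a joint passes its speed limit or range.

## Working session

There is one attempt and no reset: what is moved stays moved. The work goes in short steps, Python scripts to look and compute and a tool call to move; the robot and the scene stay as the last step left them, time stands still between calls to the robot, and variables do not carry over. Pictures are saved under pics/ and viewed, at most 10 in all, crops included, and the job is handed in when it is done.

Besides the shell and the picture viewer there is one more tool, called after "Call:" by a JSON object that holds its "method" and its "body", one argument or row to a line. step_arm: Moves the arm, as the interface text tells. Its arguments: {"type":"object","properties":{"commands":{"type":"string"},"newtons":{"type":"number"}},"required":["commands"]}

```bash
mkdir -p pics
cat > h.py <<'E'
from rig import *
import numpy as np, cv2
from scipy.spatial.transform import Rotation as R
def ray(cam,xy):
    m=camera_model(cam);K=np.array(m["mtx"]);d=np.array([(xy[0]-K[0,2])/K[0,0],(xy[1]-K[1,2])/K[1,1],1.])
    if cam=="wrist":
        r=np.hypot(d[0],d[1]);d=np.array([d[0]/r*np.sin(r),d[1]/r*np.sin(r),np.cos(r)]) if r>1e-9 else np.array([0,0,1.])
    return np.array(m["eye"]),np.array(m["rotation"])@d
def at_z(cam,xy,z):
    e,d=ray(cam,xy);return e+d*(z-e[2])/d[2]
def save(cam,n):
    im=capture(cam);cv2.imwrite("pics/"+n,im[:,:,::-1]);return im
E
python3 - <<'E'
from h import *
print({k:np.round(v,3) for k,v in sense().items()})
a=save("scene","s.png")
b=save("top","t.png")
cv2.imwrite("pics/st.png",np.hstack([cv2.resize(a,(400,300)),cv2.resize(b,(400,300))])[:,:,::-1])
print(camera_model("top"))
print(camera_model("scene"))
for c in("top","scene"):
  for l,z in(("tab",62.5),("knob_top",96),("dish_top",37),("wheel",50),("viewer",0),("amber_bottle",0),("flask",0),("bench_timer",0)):
    for q in spot_point(c,l)[:2]: print(c,l,round(q["score"],2),np.round(q["xy"],1),np.round(at_z(c,q["xy"],z)))
E
```

```text
{'time_s': np.float64(0.0), 'joints': array([-1.431,  0.313,  1.498, -0.   ,  1.331, -0.223]), 'dq': array([ 0.001, -0.   ,  0.   ,  0.   ,  0.001,  0.001]), 'tau': array([ 1.0000e-03, -4.1225e+01, -2.5974e+01, -0.0000e+00,  4.0000e-03,
        0.0000e+00]), 'eef_pos': array([ 186.27 , -490.603,  247.728]), 'ee_rot': array([-0.001,  0.984,  0.18 ,  0.   ]), 'force': array([-0.009, -0.109,  0.769]), 'wrist_torque': array([-0.032,  0.036,  0.056]), 'grip_force': np.float64(0.0), 'grip_width': np.float64(0.998)}
{'mtx': array([[430.76849789,   0.        , 254.58368826],
       [  0.        , 430.76849789, 200.51183581],
       [  0.        ,   0.        ,   1.        ]]), 'eye': array([ 293.99580265,  -12.95472469, 1510.98062536]), 'rotation': array([-0.04700671,  0.70853607, -0.70211438,  0.05293781])}
{'mtx': array([[499.50480023,   0.        , 258.85922348],
       [  0.        , 499.50480023, 190.74986509],
       [  0.        ,   0.        ,   1.        ]]), 'eye': array([-471.8747574 , -854.53367644,  774.24631505]), 'rotation': array([-0.46449105,  0.78489022, -0.34942178,  0.21470872])}Traceback (most recent call last):
  File "<stdin>", line 10, in <module>
  File "h.py", line 10, in at_z
    e,d=ray(cam,xy);return e+d*(z-e[2])/d[2]
        ~~~^^^^^^^^
  File "h.py", line 8, in ray
    return np.array(m["eye"]),np.array(m["rotation"])@d
                              ~~~~~~~~~~~~~~~~~~~~~~~^~
ValueError: matmul: Input operand 1 has a mismatch in its core dimension 0, with gufunc signature (n?,k),(k,m?)->(n?,m?) (size 3 is different from 4)
```

View pics/t.png

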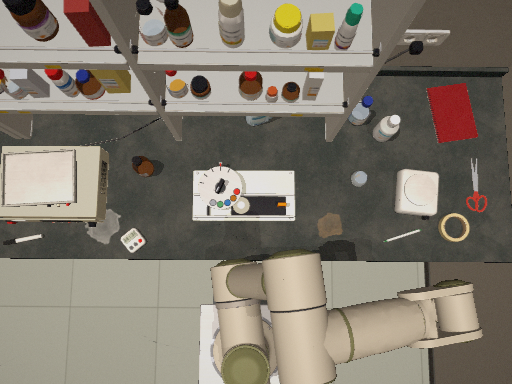

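View pics/s.png

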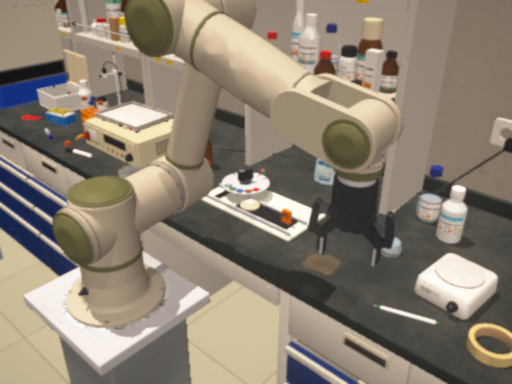

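The top view shows the viewer at about (244,195), the orange tab at (283,204) and the knob at (221,186). The timer is at (133,239), the bottle near (144,166) and the flask near (359,178). The shelf lies behind the viewer. The rotation comes as a quaternion, so I'm fixing the helper.

```bash
sed -i 's/np.array(m\["rotation"\])@d/R.from_quat(m["rotation"],scalar_first=True).apply(d)/' h.py
python3 - <<'E'
from h import *
b=capture("top");capture("scene")
cv2.imwrite("pics/tc.png",cv2.resize(b[150:235,180:310],None,fx=6,fy=6,interpolation=cv2.INTER_CUBIC)[:,:,::-1])
for c in("top","scene"):
  for l,z in(("tab",62.5),("knob_top",96),("dish_top",37),("wheel",50),("viewer",0),("amber_bottle",0),("flask",0),("bench_timer",0)):
    for q in spot_point(c,l)[:2]: print(c,l,round(q["score"],2),np.round(q["xy"],1),np.round(at_z(c,q["xy"],z)))
m=trace("top","viewer")[0]["mask"].astype(np.uint8)
p=cv2.minAreaRect(cv2.findNonZero(m)); print(p)
for q in cv2.boxPoints(p): print(np.round(at_z("top",q,12)))
E
```

```text
top tab 0.78 [281.2 203.7] [ 490. -115.   62.]
top knob_top 0.56 [219.2 185.6] [545.  94.  96.]
top dish_top 0.81 [243. 203.] [495.  15.  37.]
top wheel 0.62 [223.9 187.6] [546.  82.  50.]
top viewer 0.62 [241.5 192.7] [537.  22.   0.]
top flask 0.69 [360.8 179.6] [ 588. -404.    0.]
top bench_timer 0.74 [132.7 238.1] [373. 400.   0.]
scene tab 0.67 [286.3 206.8] [ 498. -109.   62.]
scene knob_top 0.95 [244.1 172.4] [528.  81.  96.]
scene dish_top 0.81 [249.  199.5] [491.  27.  37.]
scene wheel 0.69 [245.4 180.4] [557. 103.  50.]
scene wheel 0.67 [246.1 171.4] [605. 145.  50.]
scene viewer 0.57 [260.7 210. ] [516.   1.   0.]
scene amber_bottle 0.45 [204.6 166.1] [610. 351.   0.]
scene flask 0.49 [390.5 251.6] [ 588. -397.    0.]
((243.6733856201172, 192.415771484375), (102.93572998046875, 56.30662536621094), 0.6585431694984436)
[437. 193.  12.]
[638. 197.  12.]
[ 637. -169.   12.]
[ 436. -166.   12.]
```

View pics/tc.png

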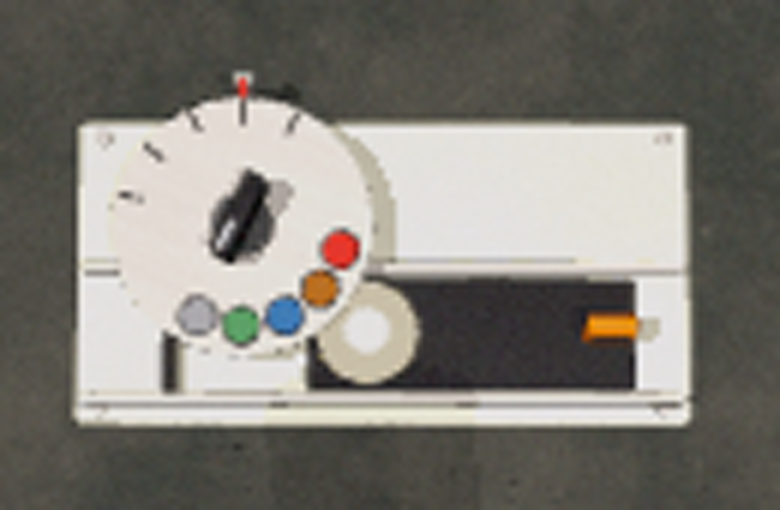

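Crop: the red index meets the second tick and green sits at the window, so the wheel is in the first stop (a = 0.44). The knob's white end points to the lower left. I'll fit the viewer pose from the base corners.

Run:
```python
from h import *
f=lambda u,v,z:at_z("top",(u/6+180-.4,v/6+150-.4),z)[:2]
c=np.array([f(*p,12) for p in((76,125),(688,123),(690,427),(75,427))]);print(c.round(),c.mean(0))
print("knob",f(240,216,96),"tab",f(611,326,62.5),"dish",f(367,331,37),"index",f(243,84,68))
d=(c[0]-c[1])+(c[3]-c[2]);yaw=np.arctan2(-d[0],d[1]);print("yaw",yaw)
Rm=lambda v:c.mean(0)+np.array([[np.cos(yaw),-np.sin(yaw)],[np.sin(yaw),np.cos(yaw)]])@v
print("axis",Rm([20,80]),"tabhome",Rm([-38,-60]),"tab0",Rm([-38,-160]),"post",Rm([103,80]))
```

```text
[[ 613.  197.]
 [ 618. -165.]
 [ 437. -165.]
 [ 434.  193.]] [525.656269    14.99855098]
knob [544.61289574  92.99394009] tab [ 489.49295245 -115.50221346] dish [488.67473608  23.09390724] index [626.01929923  94.90184463]
yaw 0.011540802633173204
axis [544.73169339  95.22403437] tabhome [488.35123237 -45.43599412] tab0 [ 489.50528701 -145.42933469] post [627.72616606  96.18189972]
```

Call:
{"method": "step_arm", "body": {
  "commands": "0.6 10 -6 0 0 0 -0.3; 0.6 20 -12 2 0 0 -0.6; 0.6 30 -18 5 0 0 -0.9; 0.6 41.6 -24.4 8.8 0 0 -1.22; 0.6 41.6 -24.4 8.8 0 0 -1.22; 0.6 41.6 -24.4 8.8 0 0 -1.22; 0.6 41.6 -24.4 8.8 0 0 -1.22; 0.6 41.6 -24.4 8.8 0 0 -1.22; 0.6 41.6 -24.4 8.8 0 0 -1.22; 0.6 41.6 -24.4 8.8 0 0 -1.22; 0.6 41.6 -24.4 8.8 0 0 -1.22; 0.6 41.6 -24.4 8.8 0 0 -1.22; 0.6 41.6 -24.4 8.8 0 0 -1.22; 0.6 41.6 -24.4 8.8 0 0 -1.22; 0.6 41.6 -24.4 8.8 0 0 -1.22; 0.6 41.6 -24.4 8.8 0 0 -1.22; 0.6 41.6 -24.4 8.8 0 0 -1.22; 0.6 41.6 -24.4 8.8 0 0 -1.22"
}}

```text
time_s: 2.6
eef_pos: [488.4, -115.9, 160.6]
ee_rot: [0.0, 0.703, 0.711, 0.0]
force: [-0.4, 0.8, 0.5]
grip_width: 0.598
grip_force: 0.0
```

```bash
cat > w.py <<'E'
from h import *
import sys
s=sense();r=R.from_quat(s["ee_rot"],scalar_first=True);p=np.array(s["eef_pos"])
print("t",round(float(s["time_s"]),2),p.round(1),"toolx ang",np.degrees(np.arctan2(*r.apply([1,0,0])[[1,0]])).round(2),"j",np.round(s["joints"],2),"F",np.round(s["force"],1),"w",np.round(s["grip_width"],3),np.round(s["grip_force"],1))
if len(sys.argv)>1: save("wrist",sys.argv[1])
for a in sys.argv[2:]:
    l,z=a.split(":")
    for q in spot_point("wrist",l)[:2]:
        P=at_z("wrist",q["xy"],float(z));print(l,round(q["score"],2),np.round(q["xy"]),P.round(1),"tool d mm",r.inv().apply(P-p).round(1))
E
python3 w.py w1.png tab:62.5 knob_top:96 wheel:50 dish_top:37
```

```text
t 2.6 [ 488.4 -115.9  160.6] toolx ang 90.6 j [-0.47  0.35  1.69 -0.    1.1  -0.48] F [-0.4  0.8  0.5] w 0.598 0.0
tab 0.78 [258. 195.] [ 488.1 -114.3   62.5] tool d mm [ 1.7 -0.2 98.1]
dish_top 0.85 [265.  23.] [492.2  25.7  37. ] tool d mm [141.6   5.2 123.6]
```

View pics/w1.png

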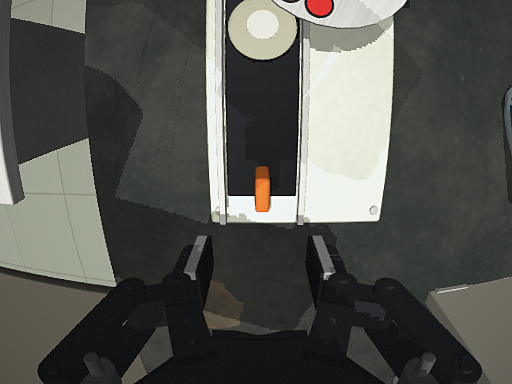

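The tab lies straight below, between the fingers. I'll descend, grip and slide.

Call:
{"method": "step_arm", "body": {
  "commands": "0.6 0.1 0 3 0 0 0; 0.6 0.1 0 6 0 0 0; 0.6 0.1 0 9 0 0 0; 0.6 0.1 0 11.3 0 0 0; 0.6 0.1 0 11.3 0 0 0; 0.6 0.1 0 11.3 0 0 0; 0 0.1 0 11.3 0 0 0; 0 0.1 0 11.3 0 0 0; 0 0.1 0 11.3 0 0 0; 0 0.1 0 11.3 0 0 0; 0 0.1 0 11.3 0 0 0; 0 0.1 0 11.3 0 0 0",
  "newtons": 30
}}

```text
time_s: 3.85
eef_pos: [490.5, -114.7, 48.9]
ee_rot: [0.003, 0.703, 0.711, 0.001]
force: [8.3, 0.5, 1.3]
grip_width: 0.131
grip_force: 38.5
```

Call:
{"method": "step_arm", "body": {
  "commands": "0 0.5 0.2 0 0 0 0; 0 1.5 0.2 0 0 0 0; 0 2.5 0.2 0 0 0 0; 0 3.5 0.2 0 0 0 0; 0 4.5 0.2 0 0 0 0; 0 5.5 0.2 0 0 0 0; 0 6.2 0.2 0 0 0 0; 0 6.6 0.2 0 0 0 0; 0 6.8 0.2 0 0 0 0; 0 6.8 0.2 0 0 0 0"
}}

```text
time_s: 4.68
eef_pos: [490.0, -45.7, 48.8]
ee_rot: [0.0, 0.703, 0.711, 0.0]
force: [-3.5, 0.8, 10.2]
grip_width: 0.135
grip_force: 40.0
```

Call:
{"method": "step_arm", "body": {
  "commands": "0 0.3 -0.05 -0.1 0 0 0; 0 0.6 -0.05 -0.1 0 0 0; 0 0.9 -0.05 -0.1 0 0 0; 0 0.9 -0.05 -0.1 0 0 0; 0 0.9 -0.05 -0.1 0 0 0"
}}

```text
time_s: 5.1
eef_pos: [490.1, -42.0, 49.0]
ee_rot: [0.004, 0.702, 0.712, -0.002]
force: [-3.8, -36.6, -7.0]
grip_width: 0.135
grip_force: 37.2
```

The carriage hit the stop at 37 N. I'll relax, release, lift and go above the knob.

Call:
{"method": "step_arm", "body": {
  "commands": "0 -0.5 0 0 0 0 0; 0 -0.5 0 0 0 0 0; 0.6 -0.5 0 0 0 0 0; 0.6 -0.5 0 0 0 0 0; 0.6 -0.5 0 0 0 0 0; 0.6 -0.5 0 0 0 0 0; 0.6 -0.5 0 -4 0 0 0; 0.6 -0.5 0 -8 0 0 0; 0.6 -0.5 0 -12 0 0 0; 0.6 2 1.5 -13 0 0 -0.2; 0.6 6 2.6 -13 0 0 -0.4; 0.6 10 4 -13 0 0 -0.6; 0.6 13.2 5.6 -13 0 0 -0.8; 0.6 13.2 5.6 -13 0 0 -1.13; 0.6 13.2 5.6 -13 0 0 -1.13; 0.6 13.2 5.6 -13 0 0 -1.13; 0.6 13.2 5.6 -13 0 0 -1.13; 0.6 13.2 5.6 -13 0 0 -1.13; 0.6 13.2 5.6 -13 0 0 -1.13; 0.6 13.2 5.6 -13 0 0 -1.13"
}}

```text
time_s: 6.77
eef_pos: [543.4, 95.8, 178.2]
ee_rot: [-0.0, 0.214, 0.977, -0.0]
force: [0.7, 0.4, 0.3]
grip_width: 0.598
grip_force: 0.0
```

```bash
python3 w.py w2.png knob_top:96 wheel:50 tab:62.5 dish_top:37
python3 -c "
from h import *
b=capture('top')
cv2.imwrite('pics/tc2.png',cv2.resize(b[150:235,180:310],None,fx=6,fy=6,interpolation=cv2.INTER_CUBIC)[:,:,::-1])"
```

```text
t 6.77 [543.4  95.8 178.2] toolx ang 155.26 j [-0.04  0.43  1.52  0.    1.19 -1.18] F [0.7 0.4 0.3] w 0.598 0.0
knob_top 0.74 [261. 207.] [547.2  96.5  96. ] tool d mm [-3.2  2.2 82.2]
wheel 0.67 [476. 139.] [592.8 323.   50. ] tool d mm [ 50.2 227.1 128.2]
tab 0.83 [105. 199.] [491.5 -41.6  62.5] tool d mm [ -10.4 -146.5  115.7]
```

View pics/w2.png

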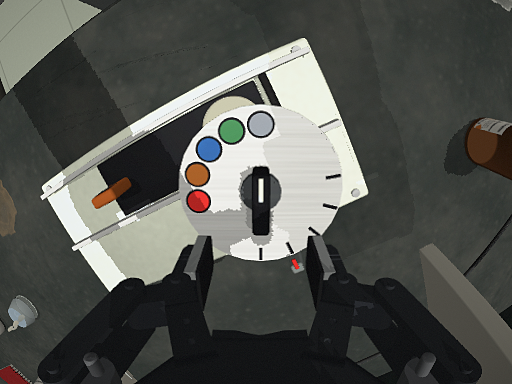

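The bar lies vertically in the image at about (261,202), aligned with the fingers. The carriage tab agrees with the home position. I'll descend and grip.

Call:
{"method": "step_arm", "body": {
  "commands": "0.6 -0.23 0.24 3 0 0 0; 0.6 -0.23 0.24 6 0 0 0; 0.6 -0.23 0.24 8 0 0 0; 0.6 -0.23 0.24 9.2 0 0 0; 0.6 -0.23 0.24 9.2 0 0 0; 0.6 -0.23 0.24 9.2 0 0 0; 0 -0.23 0.24 9.2 0 0 0; 0 -0.23 0.24 9.2 0 0 0; 0 -0.23 0.24 9.2 0 0 0; 0 -0.23 0.24 9.2 0 0 0; 0 -0.23 0.24 9.2 0 0 0; 0 -0.23 0.24 9.2 0 0 0",
  "newtons": 40
}}

```text
time_s: 8.07
eef_pos: [546.7, 95.7, 87.5]
ee_rot: [0.0, 0.213, 0.977, -0.001]
force: [-6.1, -8.0, 7.1]
grip_width: 0.155
grip_force: 40.4
```

```bash
python3 w.py; python3 -c "
from h import *
print(sense()['wrist_torque'])"
```

```text
t 8.07 [546.7  95.7  87.5] toolx ang 155.43 j [-0.04  0.55  1.59 -0.    1.   -1.18] F [-6.1 -8.   7.1] w 0.155 40.4
[-1.03553918  0.7644434  -0.01057519]
```

Call:
{"method": "step_arm", "body": {
  "commands": "0 0 -0.13 -0.1 0 0 0; 0 0 -0.13 -0.1 0 0 -0.06; 0 0 -0.13 -0.1 0 0 -0.12; 0 0 -0.13 -0.1 0 0 -0.18; 0 0 -0.13 -0.1 0 0 -0.24; 0 0 -0.13 -0.1 0 0 -0.3; 0 0 -0.13 -0.1 0 0 -0.36; 0 0 -0.13 -0.1 0 0 -0.42; 0 0 -0.13 -0.1 0 0 -0.46; 0 0 -0.13 -0.1 0 0 -0.46; 0 0 -0.13 -0.1 0 0 -0.46"
}}

```text
time_s: 8.98
eef_pos: [546.5, 95.5, 87.6]
ee_rot: [0.001, -0.014, 1.0, 0.0]
force: [2.0, -1.7, -0.7]
grip_width: 0.157
grip_force: 43.0
```

```bash
python3 w.py; python3 -c "
from h import *
print(sense()['wrist_torque'])"
```

```text
t 8.98 [546.5  95.5  87.6] toolx ang -178.36 j [-0.04  0.55  1.59  0.    0.99 -1.64] F [ 2.  -1.7 -0.7] w 0.157 43.0
[-0.24647562 -0.29840529 -0.70852952]
```

The end stop resists with 0.7 N m, so the wheel is at its end stop. Now clockwise, three clicks.

Call:
{"method": "step_arm", "body": {
  "commands": "0 0 0 0 0 0 -0.01; 0 0 0 0 0 0 0.08; 0 0 0 0 0 0 0.16; 0 0 0 0 0 0 0.24; 0 0 0 0 0 0 0.32; 0 0 0 0 0 0 0.4; 0 0 0 0 0 0 0.48; 0 0 0 0 0 0 0.56; 0 0 0 0 0 0 0.64; 0 0 0 0 0 0 0.72; 0 0 0 0 0 0 0.8; 0 0 0 0 0 0 0.88; 0 0 0 0 0 0 0.96; 0 0 0 0 0 0 1.04; 0 0 0 0 0 0 1.12; 0 0 0 0 0 0 1.19; 0 0 0 0 0 0 1.25; 0 0 0 0 0 0 1.3; 0 0 0 0 0 0 1.33; 0 0 0 0 0 0 1.33"
}}

```text
time_s: 10.65
eef_pos: [546.7, 95.7, 87.6]
ee_rot: [0.001, 0.605, 0.796, 0.0]
force: [4.0, -0.9, -2.6]
grip_width: 0.157
grip_force: 40.6
```

```bash
python3 w.py w3.png tab:62.5; python3 -c "
from h import *
print(sense()['wrist_torque'])
b=capture('top')
w=cv2.imread('pics/w3.png')
cv2.imwrite('pics/m.png',np.hstack([cv2.resize(w,(400,300)),cv2.resize(b[155:230,180:280,::-1],(400,300),interpolation=cv2.INTER_CUBIC)]))"
```

```text
t 10.65 [546.7  95.7  87.6] toolx ang 105.55 j [-0.04  0.55  1.59 -0.    0.99 -0.31] F [ 4.  -0.9 -2.6] w 0.157 40.6
[-0.14172379 -0.96900086 -0.17261189]
```

View pics/m.png

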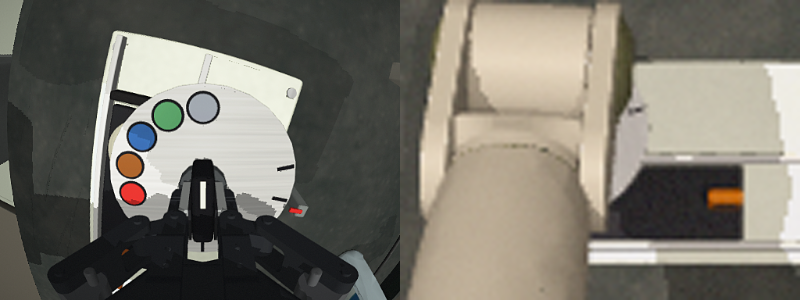

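The wrist picture shows amber at (130,165) and a tick at (279,200), near the index mark at (295,211), with the fingers on the bar. I'll check their bearings.

```bash
python3 -c "
from h import *
s=1.28
for n,u,v in(('tick',279,200),('tick2',285,168),('amber',130,165),('red',132,193),('blue',142,137),('clear',203,107)):
    P=at_z('wrist',(u*s,v*s),54)[:2]-[546.6,95.6];print(n,P.round(1),np.degrees(np.arctan2(P[1],P[0])).round(1))
"; python3 w.py
```

```text
tick [66.8  0.6] 0.5
tick2 [59.7 29. ] 25.9
amber [-56.7  -0.7] -179.3
red [-51.5 -25.1] -154.1
blue [-51.5  23.9] 155.1
clear [-14.5  56.5] 104.4
t 10.8 [546.7  95.7  87.6] toolx ang 105.65 j [-0.04  0.55  1.59  0.    0.99 -0.31] F [ 5.1  0.1 -3. ] w 0.155 40.6
```

Amber is over the dish and a tick is on the index, 76° from home, so this is the third stop. I'll hold briefly, then hand in.

Call:
{"method": "step_arm", "body": {
  "commands": "0 0 0 0 0 0 0; 0 0 0 0 0 0 0; 0 0 0 0 0 0 0; 0 0 0 0 0 0 0; 0 0 0 0 0 0 0"
}}

```text
time_s: 11.22
eef_pos: [546.7, 95.7, 87.6]
ee_rot: [0.001, 0.604, 0.797, 0.001]
force: [4.7, 0.1, -3.4]
grip_width: 0.155
grip_force: 40.6
```

```bash
python3 -c "
from h import *
print(finish_job())"
```

```text
the job is handed in; nothing more can be done
None
```

The job is handed in (no verdict came back): carriage pushed home against the stop, wheel turned back to its end stop and then clockwise to the third stop (amber over the dish), and the knob still gripped at about 40 N; I never moved near the bottle, flask or timer.

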